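Unlock, load and cam-lock the culture shaker

ROBOT

A 6-joint arm with a two-finger parallel gripper is mounted at the origin on the work surface. World frame = base frame: x ahead of the robot, y to its left, z up, the work surface at z = 0. Lengths are in mm, angles in rad, forces in N, time in s.
With the tool pointing down it reaches from about 400 to 925 mm from the base axis. Payload 12.5 kg.
Tool frame: the origin (TCP) lies between the finger pads; the fingertips stand 11 mm ahead of it and the grasp point (between the pads) lies 8 mm behind it (env.tip_extent is the distance from the TCP to the fingertips, in mm); x points along the fingers, z is the direction in which the jaws open and shut, and the axes are right-handed (so a half turn about x gives the same grasp; the last joint's range is limited). The gripper opens to 95 mm and grips with 3 to 60 N. Pads are 20 mm wide; open, the fingers measure 119 mm over their backs; the gripper's body (75 mm by 180 mm) begins 59 mm behind the grasp point.
Start: joints at [-1.244, 0.491, 1.559, -0, 1.092, -0.106], TCP at [262.158, -567.379, 225.661] pointing down, gripper open.
Joint ranges: [-3.1, 3.1], [-0.84, 2.19], [0.05, 2.79], [-1.13, 4.28], [0.06, 2.93], [-2.69, 2.69]. Speed limits (rad/s): [2.22, 2.22, 2.79, 3.14, 3.14, 3.14].

INTERFACE

Orientations are given as [roll, pitch, yaw] about the fixed x, y, z axes, in that order (R = Rz(yaw) Ry(pitch) Rx(roll)).
In Python, from cell import status, imaging, env gives the robot as it stands. The module is installed in compiled form; this text tells all that it offers.
- The arm moves only by the tool apply_moves, never from a script. Its argument "increments" is a list of rows, each a list of 5 numbers: the closure, from 0 (fully open) to 1 (shut), then the shift along the tool's x, y, z in mm, then the turn about the tool's x in degrees. A call has 1 to 10 rows; each row shifts and turns the commanded pose from where the row before left it, along the tool's axes as they then stand; what a row does not reach is not made up. A row lasts 1/10 s, in which the tool goes at most 50 mm and 8.59 degrees, less where a joint would pass 70% of its speed; a pose out of reach is approached as far as the arm can. A call with a gripper value outside its range is refused whole. The fingers move at their own pace and stop on an object; the grip force is fixed at half the most. Time passes only in rows, so rows that do not move let the fingers close. It gives the time, the measured TCP pose, the force and the opening at its end, in the units of the state.
- status.state(): the state, without advancing time (a new reading comes with each control period).
- imaging.read_camera(name): name is "scene" or "top" or "wrist"; returns a dict with "pixels" (480x640x3 uint8, red, green, blue), "fovy" (degrees; the focal length in pixels is half the picture's height over the tangent of half this angle, whatever the lens; pixels are square), "cx", "cy" (the principal point, pixels), "distortion" ([k1, k2, p1, p2, k3] as OpenCV has them; the pictures are not rectified), "R" (3x3) and "t" (3): a world point X has camera coordinates R X + t. Camera axes: x right, y down, z forward; pixel columns grow to the right and rows downward; lengths in mm; the calibration is good to about 2 mm. A picture is of the moment at which its call begins. There is no depth.
- env.job_done(): hands the job in, once; it reports no verdict.
The state is a dict: "t": time; "joints": joint angles; "qvel": joint speeds; "tau": joint torques, N m; "eef_pos": TCP position; "tcp_rot": TCP orientation; "ft_force": force on the tool from outside, world axes, zero at the start; "moment": the same for the moment, N m; "opening": opening from 0.0 (shut) to 1.0 (fully open).
Only numpy, scipy, OpenCV 4.12 (cv2) and the standard library are available. Lean on these libraries where they do the work, as an engineer would, in place of code of your own. Each camera call takes 0.05 s, during which the arm holds its last target. There are 200 camera calls.

TASK

The jars on the turntable have been inspected and the empty shaker's clamp is locked: turn its red cam lever back a quarter turn and slide the clamp bar fully back. Stand every clean jar upright on the shaker platform, in the open lane between the two bars, and stand every contaminated jar (red sticker) upright in the orange tub. Once all the clean jars are in the lane, slide the clamp bar up against its buffers and turn the cam lever its full quarter turn, so that the bar is drawn and held tight against the end cheeks; leave the pot, spray bottle and spare lids alone.

Things in the scene. Friction and masses are not known exactly. Their poses are not given: they have to be found in the camera images.
- lane (a point): White bench shaker, platform 390 mm wide, 95 mm above the bench. Point on the platform at the middle of the far fixed bar's rubber face. x points into that bar, y along it, z up. The bar is 42 mm high, with end cheeks as high reaching 56 mm to -x. The jar lane is on the -x side of the face, between the cheeks: y -133 to +133 mm; the platform's near edge is at x = -200 mm.
- clamp_bar (a joint): Steel clamp bar parallel to the fixed bar, 16 mm thick, top 42 mm above the platform. Slides along the lane's +x (m): 0 = open, 100 mm between the faces; 0.044 = tight on both cheeks, 56 mm between. 2 N of friction holds it up to 0.034, where it meets sprung buffers; past there they (4 rising to 11 N) push it back to 0.034 when let go, unless the cam holds it.
- clamp_knob (a point): The clamp bar's black upright knob, 22 mm in diameter, 50 mm behind the bar's rubber face, at mid-lane. The point is on its axis, 62 mm above the platform and 18 mm below its top; 38 mm of knob stands clear above its tab. Moves with the bar.
- cam_lever (a joint): Red cam lever with a brass spiral hook, at the lane's -y end. Rad: 0 = open (lever along the lane's -y), pi/2 = locked (along -x): a quarter turn clockwise from above. The hook catches a pin on the bar and draws the bar into the cheeks, but only if the bar was first pushed to its buffers (0.031 or more); else it misses or jams: open it again. Needs about 5 N at the grip; stays where left.
- cam_pivot (a point): The vertical axis on which the cam lever turns, at the height of the platform's surface. Fixed to the shaker; axes as those of the lane.
- cam_grip (a point): The upright round red grip at the cam lever's end, 18 mm in diameter, 70 mm from the pivot. The point is on its axis, 92 mm above the platform, 18 mm below its top and 20 mm above the lever's upper face. Moves and turns with the lever (it does not swivel).
- turntable_top (a point): Centre of the upper face of a white round inspection turntable, 310 mm in diameter, 44 mm above the bench. It spins freely about the vertical, so it turns when something on it is pushed. The jars stand round it at first, about 100 mm from its centre.
- tub_in (a point): Centre of the inner floor (4 mm above the bench) of the orange discard tub, an open box 190 mm (its x) by 120 mm (its y), 45 mm high, walls 4 mm thick, heavy enough to stay where it is.
- pot_mid (a point): Bystander: black plant pot with a seedling, 78 mm in diameter, 75 mm high (leaves to 140 mm). The point is at its centre. Leave it alone.
- sprayer_mid (a point): Bystander: white spray bottle with a blue head, 68 mm in diameter, 186 mm high. The point is 65 mm up its axis. Leave it alone.
- lids_mid (a point): Bystander: stack of three spare white lids, 53 mm in diameter, 51 mm high. The point is at its centre. Leave it alone.
- good1_mid (a point): Clean culture jar with clear sides and a white lid, holding pale jelly and green plantlets; 51 mm in diameter (lid 53 mm, covering the top 18 mm), 88 mm tall, about 0.15 kg, most of it in the bottom third. The point is on its axis, half-way up (44 mm above its foot); z is up its axis. May be absent.
- good2_mid (a point): Clean culture jar with clear sides and a white lid, holding pale jelly and green plantlets; 51 mm in diameter (lid 53 mm, covering the top 18 mm), 88 mm tall, about 0.15 kg, most of it in the bottom third. The point is on its axis, half-way up (44 mm above its foot); z is up its axis. May be absent.
- good3_mid (a point): Clean culture jar with clear sides and a white lid, holding pale jelly and green plantlets; 51 mm in diameter (lid 53 mm, covering the top 18 mm), 88 mm tall, about 0.15 kg, most of it in the bottom third. The point is on its axis, half-way up (44 mm above its foot); z is up its axis. May be absent.
- good4_mid (a point): Clean culture jar with clear sides and a white lid, holding pale jelly and green plantlets; 51 mm in diameter (lid 53 mm, covering the top 18 mm), 88 mm tall, about 0.15 kg, most of it in the bottom third. The point is on its axis, half-way up (44 mm above its foot); z is up its axis. May be absent.
- bad1_mid (a point): Contaminated culture jar with clear sides and a white lid, with a red sticker on top of the lid and brown jelly with grey-black mould inside; 51 mm in diameter (lid 53 mm, covering the top 18 mm), 88 mm tall, about 0.15 kg, most of it in the bottom third. The point is on its axis, half-way up (44 mm above its foot); z is up its axis. May be absent.
- bad2_mid (a point): Contaminated culture jar with clear sides and a white lid, with a red sticker on top of the lid and brown jelly with grey-black mould inside; 51 mm in diameter (lid 53 mm, covering the top 18 mm), 88 mm tall, about 0.15 kg, most of it in the bottom third. The point is on its axis, half-way up (44 mm above its foot); z is up its axis. May be absent.
There are look-alikes about, which are no part of the job. What is shaped like the part that bears good1_mid but pink is not meant. What is shaped like the part that bears good3_mid but pink is not meant.

How it is judged:
By the outcome, as a careful person would: the job done as asked, in the order asked, and still so for the second after the job is handed in, with the robot touching nothing.
Of good1, good2, good3, good4 only 2 to 4 are there at a start; the rules pass over those that are not, and their reading is None.
Of bad1, bad2 only 1 to 2 are there at a start; the rules pass over those that are not, and their reading is None.
At some moment in a run one of good1, good2, good3, good4, bad1, bad2 may be knocked a few centimetres aside while the robot is not near it.
It also fails if it takes over 210 s, if anything falls off the work surface, if the arm or the gripper's body presses on something with over 40 N, if the wrist force passes 120 N, or if a joint passes its speed limit or range.

## Working session

There is one attempt and no reset: what is moved stays moved. The work goes in short steps, Python scripts to look and compute and a tool call to move; the robot and the scene stay as the last step left them, time stands still between calls to the robot, and variables do not carry over. Pictures are saved under pics/ and viewed, about 12 in all and at most 16, crops included, and the job is handed in when it is done.

Besides the shell and the picture viewer there is one more tool, called after "Call:" as name(argument=value, ...), one argument or row to a line, values as JSON. apply_moves: Moves the arm, as the interface text tells. Its arguments: {"type":"object","properties":{"increments":{"type":"array"}},"required":["increments"]}

```bash
mkdir -p pics
cat > h.py <<'E'
import numpy as np, cv2
from cell import status, imaging, env
def cam(n):
    c=imaging.read_camera(n); f=240/np.tan(np.radians(c["fovy"])/2)
    c["K"]=np.array([[f,0,c["cx"]],[0,f,c["cy"]],[0,0,1.]]); c["d"]=np.array(c["distortion"],float)
    c["R"]=np.array(c["R"]);c["t"]=np.array(c["t"]); return c
def ray(c,uv,z):
    p=cv2.undistortPoints(np.array(uv,float).reshape(-1,1,2),c["K"],c["d"]).reshape(-1,2)
    d=np.c_[p,np.ones(len(p))]@c["R"]; o=-c["R"].T@c["t"]
    return o+d*((z-o[2])/d[:,2])[:,None]
def proj(c,X):
    return cv2.projectPoints(np.array(X,float).reshape(-1,1,3),cv2.Rodrigues(c["R"])[0],c["t"],c["K"],c["d"])[0].reshape(-1,2)
def save(c,n): cv2.imwrite(f"pics/{n}.png",cv2.cvtColor(c["pixels"],cv2.COLOR_RGB2BGR))
def load(n): 
    import pickle; return pickle.load(open(f"pics/{n}.pkl","rb"))
def dump(c,n):
    import pickle; pickle.dump(c,open(f"pics/{n}.pkl","wb"))
E
python3 - <<'E'
from h import *
for n in ["scene","top","wrist"]:
    c=cam(n); save(c,n+"0"); dump(c,n+"0"); print(n,c["fovy"],-c["R"].T@c["t"],c["R"][2])
print(status.state(), env.tip_extent)
E
```

```text
scene 42.82661738258605 [ 924.20203378  553.09412067 1054.16642067] [-0.3541678  -0.49176369 -0.79544556]
top 47.58121066758562 [ 372.21399306  -16.2735254  1393.75478941] [ 0.12488281  0.0108827  -0.99211181]
wrist 67.62760605539566 [ 328.44490345 -536.7491481   384.02208401] [-0.23641311 -0.10879249 -0.96554287]
{'t': 0.15, 'joints': array([-1.24359080e+00,  4.91403398e-01,  1.55929017e+00, -2.33007009e-05,
        1.09171493e+00, -1.05610113e-01]), 'qvel': array([ 6.27276857e-04, -2.32199922e-03, -2.33009022e-03,  3.78107185e-05,
       -1.29960366e-03, -1.24655512e-03]), 'tau': array([ 1.44657297e-03, -6.12895989e+01, -2.58277828e+01,  6.92605600e-02,
        4.73132066e-02, -9.05655429e-05]), 'eef_pos': array([ 262.09999634, -567.20768332,  225.21362711]), 'tcp_rot': array([3.06131144, 1.56998023, 1.92334151]), 'ft_force': array([-0.14773844,  0.38345253,  0.15123929]), 'moment': array([ 0.02256059,  0.01939382, -0.01469985]), 'opening': 1.00105333285446} 11.0
```

View pics/top0.png

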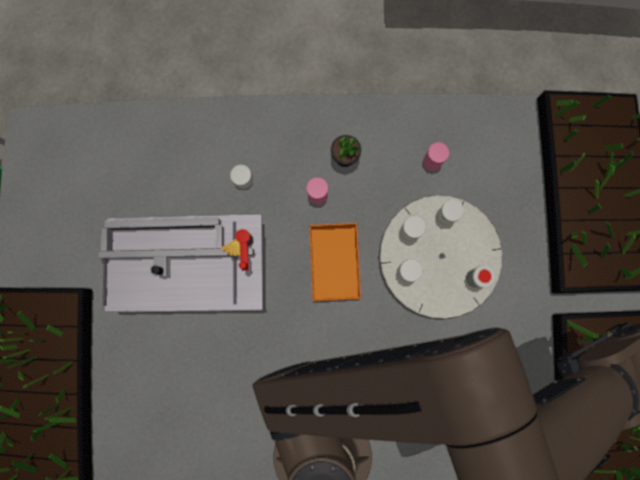

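View pics/scene0.png

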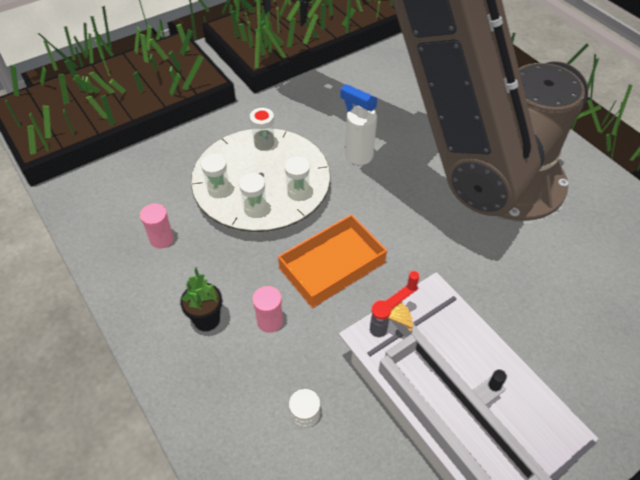

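Top view: shaker at left (knob 158,270; lever 243,250), tub (335,262), clean jars near (411,230), (453,212), (410,271), red-sticker jar (483,277); pink look-alikes (318,188), (437,156). Scene view: sprayer at (360,130). I'll take close crops and rough measurements next.

Run:
```python
from h import *
c=load("top0"); im=cv2.cvtColor(c["pixels"],cv2.COLOR_RGB2BGR)
a=cv2.resize(im[205:320,90:275],None,fx=4,fy=4,interpolation=cv2.INTER_CUBIC)
b=cv2.resize(im[188:325,372:510],None,fx=4,fy=4,interpolation=cv2.INTER_CUBIC)
g=cv2.createCLAHE(4,(4,4)).apply(cv2.cvtColor(b,cv2.COLOR_BGR2GRAY))
cv2.imwrite("pics/a.png",a); cv2.imwrite("pics/b.png",g)
H=cv2.HoughCircles(cv2.medianBlur(g,5),cv2.HOUGH_GRADIENT,1,60,param1=120,param2=18,minRadius=38,maxRadius=52)
for h in H[0]:
    u=(h[0]+.5)/4-.5+372,(h[1]+.5)/4-.5+188; print("lid?",np.round(u,1),h[2]/4,ray(c,[u],132)[0].round())
hsv=cv2.cvtColor(im,cv2.COLOR_BGR2HSV)
m=cv2.inRange(hsv,(8,180,120),(20,255,255)); k=max(cv2.findContours(m,0,2)[0],key=cv2.contourArea)
r=cv2.minAreaRect(k); print("tub",r,ray(c,[r[0]],45),ray(c,cv2.boxPoints(r),49).round())
m=cv2.inRange(hsv,(0,150,90),(5,255,255))|cv2.inRange(hsv,(172,180,90),(180,255,255))
for n in cv2.findContours(m,0,2)[0]:
    M=cv2.moments(n)
    if M["m00"]>8: u=M["m10"]/M["m00"],M["m01"]/M["m00"]; print("red",M["m00"],u,ray(c,[u],132)[0].round(1))
c=load("scene0"); hsv=cv2.cvtColor(c["pixels"],cv2.COLOR_RGB2HSV)
m=cv2.inRange(hsv,(105,150,80),(125,255,255));k=max(cv2.findContours(m,0,2)[0],key=cv2.contourArea)
print("blue",cv2.minAreaRect(k),ray(c,[cv2.minAreaRect(k)[0]],170), "bottle foot", ray(c,[(360,160)],0))
m=cv2.inRange(hsv,(0,150,90),(5,255,255))|cv2.inRange(hsv,(174,180,90),(180,255,255))
for n in cv2.findContours(m,0,2)[0]:
    M=cv2.moments(n)
    if M["m00"]>20: u=M["m10"]/M["m00"],M["m01"]/M["m00"]; print("red",M["m00"],u,cv2.boundingRect(n),ray(c,[u],132)[0].round(1))
```

```text
lid? [414.8 225.8] 10.625 [ 563. -225.  132.]
lid? [411.5 269.8] 10.675 [ 460. -214.  132.]
lid? [475.2 278.8] 11.75 [ 436. -364.  132.]
lid? [453.  209.2] 10.325 [ 602. -318.  132.]
tub ((334.55462646484375, 261.7020568847656), (75.19508361816406, 46.724483489990234), 87.39744567871094) [[488.55154048 -36.41936519  45.        ]] [[580.  25.  49.]
 [584. -92.  49.]
 [397. -97.  49.]
 [393.  18.  49.]]
red 95.5 (484.37347294938917, 275.783595113438) [ 443.  -386.3  132. ]
red 290.0 (243.1994252873563, 247.17701149425287) [517.6 178.4 132. ]
blue ((356.14434814453125, 101.17525482177734), (38.38008499145508, 22.743755340576172), 23.96249008178711) [[ 265.87544105 -271.94522804  170.        ]] bottle foot [[ 258.12830947 -252.31725175    0.        ]]
red 612.0 (394.62227668845316, 298.20234204793024) (372, 271, 47, 48) [492.6 156.7 132. ]
red 77.0 (261.1774891774891, 114.92207792207792) (255, 111, 13, 9) [ 441.9 -387.3  132. ]
```

View pics/a.png

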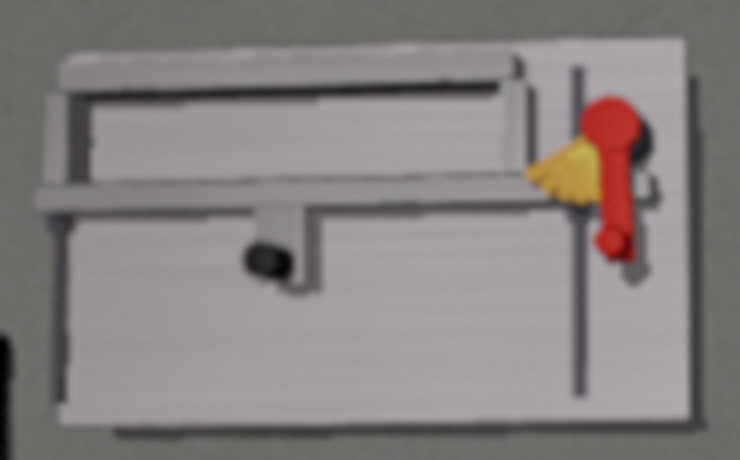

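View pics/b.png

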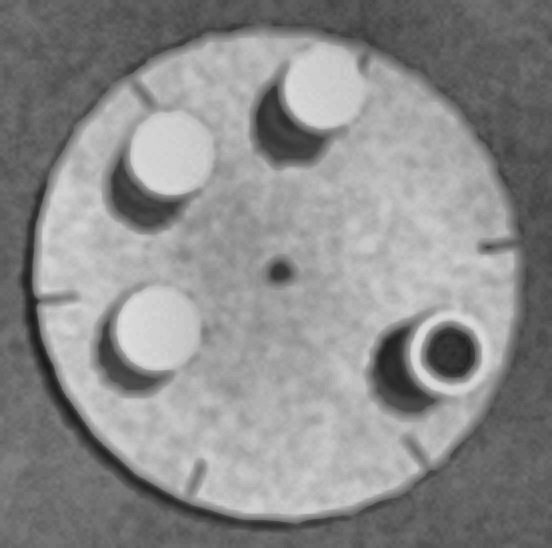

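```bash
cat >> h.py <<'E'
def P(x,y,ox,oy): return ((x+.5)/4-.5+ox,(y+.5)/4-.5+oy)
def Rt():
    from scipy.spatial.transform import Rotation as r
    return r.from_euler("xyz",status.state()["tcp_rot"]).as_matrix()
E
python3 - <<'E'
from h import *
c=load("top0")
A=lambda x,y,z: ray(c,[P(x,y,90,205)],z)[0].round(1)
B=lambda x,y,z: ray(c,[P(x,y,372,188)],z)[0].round(1)
print("plat LL,LR,UR",A(60,423,95),A(691,416,95),A(686,40,95))
print("fixedbar face top",A(90,96,137),A(500,82,137),"clampbar face",A(50,188,137),A(520,178,137))
print("cheeks inner",A(68,140,137),A(503,130,137))
print("knob top",A(262,258,175),"lever cap",A(611,125,170),"grip top",A(612,241,205))
print("jars",B(171,153,132),B(325,86,132),B(158,329,132),"bad",B(447,353,132),"tt",B(280,271,44))
s=load("scene0"); print("scene grip top",ray(s,[(413.5,276)],205),"knob top",ray(s,[(498,374)],175),"jars",ray(s,[(215,162),(253,183),(298,168),(262,116)],132).round(1))
print(Rt().round(3)); 
hsv=cv2.cvtColor(s["pixels"],cv2.COLOR_RGB2BGR)[240:480,330:610]
cv2.imwrite("pics/s.png",cv2.resize(hsv,None,fx=2.5,fy=2.5,interpolation=cv2.INTER_CUBIC))
E
```

```text
plat LL,LR,UR [369.9 527.9  95. ] [374.  137.6  95. ] [600.9 140.9  95. ]
fixedbar face top [565.5 497.5 137. ] [570.1 246.  137. ] clampbar face [510.1 520.8 137. ] [513.1 233.3 137. ]
cheeks inner [539.  510.4 137. ] [541.5 243.7 137. ]
knob top [464.4 375.2 175. ] lever cap [539.2 174.6 170. ] grip top [470.  168.2 205. ]
jars [ 563. -224.  132.] [ 602.2 -317.6  132. ] [ 459.6 -213.1  132. ] bad [ 442.8 -383.9  132. ] tt [ 500.9 -304.9   44. ]
scene grip top [[473.61403823 171.67046022 205.        ]] knob top [[465.26975555 373.53969395 175.        ]] jars [[ 596.7 -315.1  132. ]
 [ 560.9 -220.   132. ]
 [ 462.3 -204.4  132. ]
 [ 442.2 -383.2  132. ]]
[[-0.     0.908  0.419]
 [ 0.001  0.419 -0.908]
 [-1.     0.    -0.001]]
```

View pics/s.png

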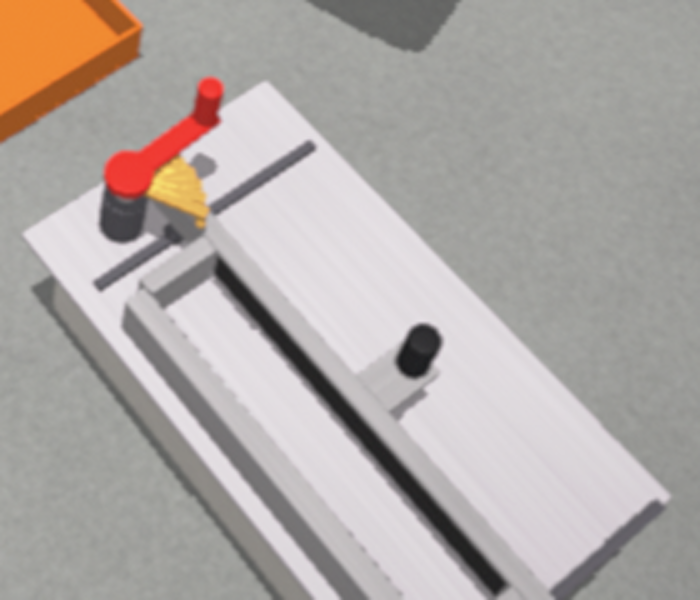

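Call:
apply_moves(
  increments=[
    [0, -35, 0, 0, 8.03],
    [0, -35, 0, 0, 8.03],
    [0, -35, 0, 0, 8.03],
    [0, 0, 31, -38, 0],
    [0, 0, 31, -38, 0],
    [0, 0, 31, -38, 0],
    [0, 0, 31, -38, 0],
    [0, 0, 31, -38, 0],
    [0, 0, 31, -38, 0],
    [0, 0, 31, -38, 0],
  ],
)

```text
t: 1.15
eef_pos: [476.7, -296.9, 330.6]
tcp_rot: [-1.527, 1.571, -3.085]
ft_force: [-0.4, 0.3, 1.0]
opening: 1.0
```

Call:
apply_moves(
  increments=[
    [0.3, 0, 0, -46, 0],
    [0.3, 0, 0, -46, 0],
    [0.3, 0, 0, -46, 0],
    [0.3, 0, 0, -46, 0],
    [0.3, 0, 0, -46, 0],
    [0.3, 0, 0, -46, 0],
    [0.3, 0, 0, -46, 0],
    [0.3, 0, 0, -46, 0],
    [0.3, 5, 0, -46, 0],
    [0.3, 5, 0, -46, 0],
  ],
)

```text
t: 2.15
eef_pos: [469.7, 163.1, 320.6]
tcp_rot: [1.424, 1.57, -0.135]
ft_force: [1.9, -1.0, 0.4]
opening: 0.7
```

Run:
```python
from h import *
c=cam("wrist"); save(c,"w1"); dump(c,"w1"); s=status.state(); print(s["eef_pos"],Rt().round(3))
print(proj(c,[(471,171.5,205),(541,172.5,170),(464,375,175),(569,376,137)]).round(1))
```

```text
[469.10146844 168.04239446 319.64664936] [[-0.001  1.     0.015]
 [ 0.002  0.015 -1.   ]
 [-1.    -0.001 -0.002]]
[[309.2 235.7]
 [309.7 144.2]
 [ 81.  231.7]
 [ 89.2 110.6]]
```

View pics/w1.png

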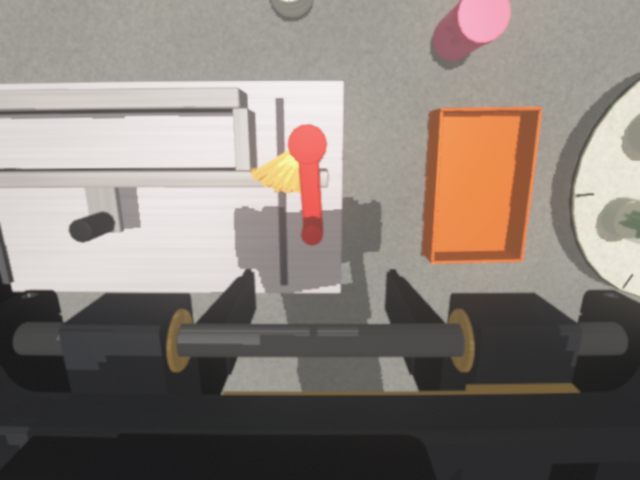

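Wrist view: grip top at (312,236) versus predicted (309,236), lever cap (307,144) versus (310,144), so the lever measurement agrees within about 2 mm. Descending onto the grip and closing.

Call:
apply_moves(
  increments=[
    [0.4, 40, 2, -2.5, 0],
    [0.4, 40, 0, 0, 0],
    [0.4, 40, 0, 0, 0],
    [0.4, 16, 0, 0, 0],
    [1, 0, 0, 0, 0],
    [1, 0, 0, 0, 0],
    [1, 0, 0, 0, 0],
    [1, 0, 0, 0, 0],
    [1, 0, 0, 0, 0],
    [1, 0, 0, 0, 0],
  ],
)

```text
t: 3.2
eef_pos: [472.5, 163.9, 185.4]
tcp_rot: [1.728, 1.569, 0.17]
ft_force: [-0.2, -1.5, 6.9]
opening: 0.184
```

Run:
```python
from h import *
for i in range(2):
    c=cam("wrist"); s=status.state(); print(s["t"],s["eef_pos"],s["ft_force"],s["moment"],s["opening"],s["tau"].round(1))
print(Rt().round(3)); print(s["joints"])
save(c,"w2")
```

```text
3.25 [472.50063712 163.74515714 185.39073314] [-0.54616325 -1.48328868  6.49801284] [-0.02270292  0.16619191  0.11441696] 0.18332629246291596 [  0.4 -44.7 -19.9   0.3  -0.3   0.1]
3.3 [472.53578131 163.66321984 185.41746252] [-1.09294274 -0.78729696  7.47847121] [-0.07136075  0.13524304  0.10473004] 0.18417227232647346 [  0.3 -44.7 -19.9   0.2  -0.3   0.1]
[[ 0.002  1.     0.013]
 [-0.     0.013 -1.   ]
 [-1.     0.002  0.   ]]
[ 2.01564694e-01  3.65180510e-01  1.90835799e+00 -7.70186164e-04
  8.66477816e-01  1.76006951e+00]
```

View pics/w2.png

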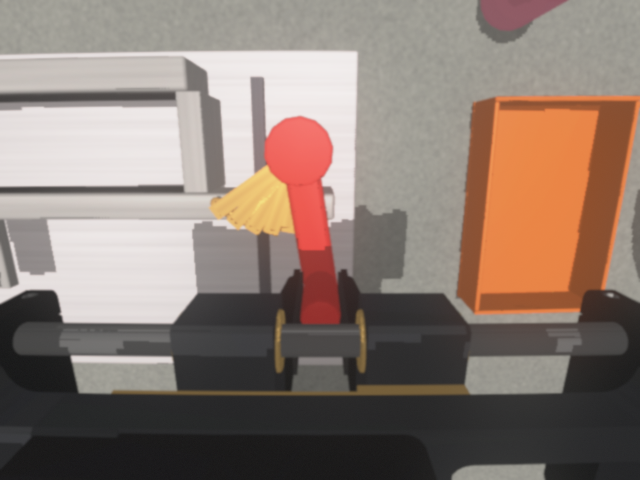

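Wrist view: the jaws hold the grip (near 322,330), cap at (299,151); the lever is already about 7° open, opening 17.5 mm matches the 18 mm grip. Now swing it along its arc.

Call:
apply_moves(
  increments=[
    [1, -2, 1.92, 9.87, -8.24],
    [1, 0, 1.92, 9.87, -8.24],
    [1, 0, 1.92, 9.87, -8.24],
    [1, 0, 1.92, 9.87, -8.24],
    [1, 0, 1.92, 9.87, -8.24],
    [1, 0, 1.92, 9.87, -8.24],
    [1, 0, 1.92, 9.87, -8.24],
    [1, 0, 1.92, 9.87, -8.24],
    [1, 0, 1.92, 9.87, -8.24],
    [1, 0, 1.92, 9.87, -8.24],
  ],
)

```text
t: 4.3
eef_pos: [541.7, 105.2, 185.7]
tcp_rot: [1.898, 1.567, 1.782]
ft_force: [1.9, 22.0, -9.6]
opening: 0.186
```

Run:
```python
from h import *
for i in range(3):
    c=cam("wrist"); s=status.state(); print(s["t"],s["eef_pos"],s["ft_force"],s["opening"])
print(Rt().round(3))
```

```text
4.35 [541.74802798 105.17816782 185.57833532] [-0.04078405 12.93434573 -2.07740717] 0.18139690459226845
4.4 [541.32115413 105.07299245 185.64669485] [-1.70035537e-02  1.78866635e+01 -6.94241568e+00] 0.1872060200733578
4.45 [541.03465205 105.07836434 185.67853221] [-0.36521937 18.00726371 -7.1995335 ] 0.183202287292177
[[-0.002  0.119  0.993]
 [ 0.003  0.993 -0.119]
 [-1.     0.003 -0.003]]
```

Call:
apply_moves(
  increments=[
    [1, 0, 2, 4, 0],
    [1, 0, 1, 0, 0],
    [0.3, 0, 0, 0, 0],
    [0.3, 0, 0, 0, 0],
    [0.3, 0, 0, 0, 0],
    [0.3, -30, 0, 0, 0],
    [0.3, -40, 0, 0, -7.6],
    [0.3, 0, 0, 0, 0],
    [0.3, 0, 0, 0, 0],
  ],
)

```text
t: 5.35
eef_pos: [546.1, 105.5, 257.2]
tcp_rot: [-0.036, 1.569, -0.025]
ft_force: [-1.0, 1.3, -0.5]
opening: 0.684
```

Run:
```python
from h import *
s=status.state(); print(s["eef_pos"],s["ft_force"],s["opening"]); print(Rt().round(3))
c=cam("top"); dump(c,"top1"); im=c["pixels"]; b=im[190:330,90:290]; cv2.imwrite("pics/t1.png",cv2.resize(b,None,fx=4,fy=4)[...,::-1])
w=cam("wrist"); dump(w,"w3"); hsv=cv2.cvtColor(w["pixels"],cv2.COLOR_RGB2HSV)
k=np.concatenate([im.shape and cv2.resize(b,None,fx=3,fy=3,interpolation=cv2.INTER_CUBIC)[:, :600]]); 
w2=cv2.resize(w["pixels"],(240,180)); k[:0]=0
cv2.imwrite("pics/t1.png",np.vstack([cv2.resize(b,(600,420)),cv2.resize(w["pixels"][:192],(600,180))])[...,::-1])
```

```text
[546.0822327  105.47904886 257.18824461] [-0.99423166  1.29131478 -0.467671  ] 0.6836775773994439
[[ 0.002 -0.011  1.   ]
 [-0.     1.     0.011]
 [-1.    -0.     0.002]]
```

View pics/t1.png

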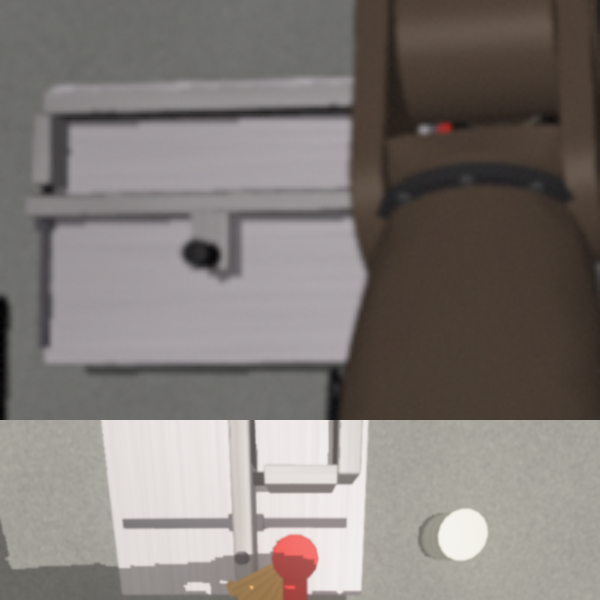

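The picture shows the lever pointing along −y (red cap at 295,555, arm straight down), bar sprung back about 10 mm, knob at crop (200,254). Next: the knob.

Run:
```python
from h import *
c=load("top1"); im=c["pixels"][262:290,140:172]; m=(im.max(2)<45).astype(np.uint8)
n,l,st,ce=cv2.connectedComponentsWithStats(m); i=1+st[1:,4].argmax(); print(st[i],ce[i]+[140,262])
print(ray(c,[ce[i]+[140,262]],162).round(1), ray(c,[(200/3+90-.3,250/3+190-.3)],175))
```

```text
[12  9 11  8 51] [157.11764706 274.54901961]
[[452.9 374.4 162. ]] [[455.48305151 372.11716327 175.        ]]
```

Call:
apply_moves(
  increments=[
    [0.3, 0, 44.6, -14.8, 0],
    [0.3, 0, 44.6, -14.8, 0],
    [0.3, 0, 44.6, -14.8, 0],
    [0.3, 0, 44.6, -14.8, 0],
    [0.3, 0, 44.6, -14.8, 0],
    [0.3, 0, 44.6, -14.8, 0],
    [0.3, 25, 0, 0, 0],
    [0.3, 25, 0, 0, 0],
    [0.3, 0, 0, 0, 0],
    [0.3, 0, 0, 0, 0],
  ],
)

```text
t: 6.45
eef_pos: [453.7, 371.8, 206.1]
tcp_rot: [-2.529, 1.569, -2.517]
ft_force: [-0.2, 0.7, 0.1]
opening: 0.701
```

Run:
```python
from h import *
s=status.state(); print(s["eef_pos"],s["ft_force"],s["opening"]); print(Rt().round(3))
```

```text
[453.74421315 371.84136447 206.13130503] [-0.1949793   0.65432502  0.07626115] 0.7012824463518745
[[-0.001 -0.012  1.   ]
 [-0.001  1.     0.012]
 [-1.    -0.001 -0.001]]
```

Call:
apply_moves(
  increments=[
    [0.3, 27, 2.5, 0, 0],
    [0.3, 26, 0, 0, 0],
    [1, 0, 0, 0, 0],
    [1, 0, 0, 0, 0],
    [1, 0, 0, 0, 0],
    [1, 0, 0, 0, 0],
    [1, 0, 0, -10, 0],
    [1, 0, 0, -10, 0],
    [1, 0, 0, -10, 0],
    [1, 0, 0, 0, 0],
  ],
)

```text
t: 7.45
eef_pos: [422.7, 374.4, 154.7]
tcp_rot: [0.738, 1.569, 0.751]
ft_force: [-1.9, -0.3, 7.4]
opening: 0.226
```

Call:
apply_moves(
  increments=[
    [1, 0, 0, -2, 0],
    [1, 0, 0, -2, 0],
    [1, 0, 0, -1, 0],
    [1, 0, 0, 0, 0],
  ],
)

```text
t: 7.85
eef_pos: [420.9, 374.4, 154.7]
tcp_rot: [0.312, 1.565, 0.325]
ft_force: [11.8, -2.2, 1.7]
opening: 0.225
```

Call:
apply_moves(
  increments=[
    [0.4, 0, 0, 1, 0],
    [0.4, 0, 0, 0, 0],
    [0.4, 0, 0, 0, 0],
    [0.1, -40, 0, 0, 0],
    [0.1, -40, 0, 0, -8.57],
    [0.1, -40, 0, 0, -8.57],
    [0.1, -30, 0, 0, -8.57],
    [0, 0, 0, 0, -8.57],
    [0, 0, 0, 0, -8.57],
    [0, 0, 0, 0, -8.57],
  ],
)

```text
t: 8.85
eef_pos: [419.2, 374.1, 303.7]
tcp_rot: [2.666, 1.57, -2.701]
ft_force: [0.1, 0.6, -0.4]
opening: 0.987
```

```bash
cat >> h.py <<'E'
def jars(c):
    im=cv2.cvtColor(c["pixels"],cv2.COLOR_RGB2GRAY)[188:325,372:510]
    g=cv2.createCLAHE(4,(4,4)).apply(cv2.resize(im,None,fx=4,fy=4,interpolation=cv2.INTER_CUBIC))
    H=cv2.HoughCircles(cv2.medianBlur(g,5),cv2.HOUGH_GRADIENT,1,60,param1=120,param2=18,minRadius=38,maxRadius=48)
    for h in ([] if H is None else H[0]): print("lid",h.round(),ray(c,[P(h[0],h[1],372,188)],132)[0].round())
    cv2.imwrite("pics/j.png",g)
def st():
    s=status.state(); R=Rt(); print("t",round(s["t"],2),s["eef_pos"].round(1),"F",s["ft_force"].round(1),"op",round(s["opening"],3),"heading",np.degrees(np.arctan2(R[1,2],R[0,2])).round(2),"tilt",R[2].round(3))
def plan(x,y,z):
    s=status.state(); print("tool shift to",(x,y,z),((np.array([x,y,z])-s["eef_pos"])@Rt()).round(1))
E
python3 - <<'E'
from h import *
st(); c=cam("top"); dump(c,"top2"); jars(c)
E
```

```text
t 8.85 [419.2 374.1 303.7] F [ 0.1  0.6 -0.4] op 0.987 heading 52.5 tilt [-1.  0. -0.]
lid [158. 328.  42.] [ 460. -213.  132.]
lid [168. 156.  45.] [ 562. -222.  132.]
lid [414. 364.  47.] [ 436. -364.  132.]
lid [324.  88.  40.] [ 601. -317.  132.]
```

View pics/j.png

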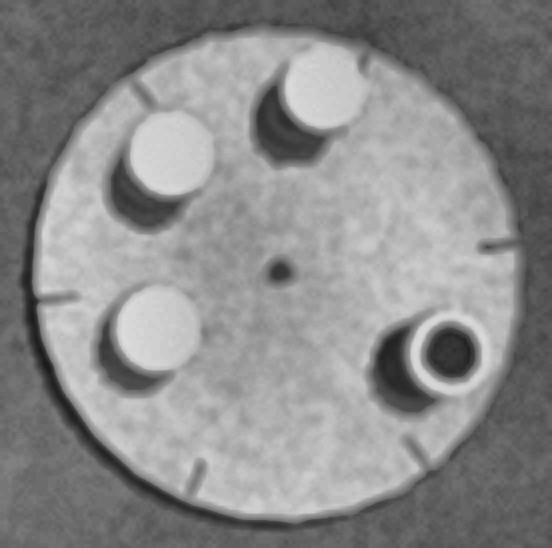

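Call:
apply_moves(
  increments=[
    [0, 0, 0, 0, -7.64],
    [0, 0, 0, 0, -7.64],
    [0, 0, 0, 0, -7.64],
    [0, 0, 0, 0, -7.64],
    [0, 0, 0, 0, -7.64],
    [0, 0, -2.6, -45.2, 0],
    [0, 0, -2.6, -45.2, 0],
    [0, 0, -2.6, -45.2, 0],
    [0, 0, -2.6, -45.2, 0],
    [0, 0, -2.6, -45.2, 0],
  ],
)

```text
t: 9.9
eef_pos: [433.4, 146.7, 303.6]
tcp_rot: [1.76, 1.571, -2.95]
ft_force: [0.6, 0.1, 0.5]
opening: 0.999
```

Call:
apply_moves(
  increments=[
    [0, 0, -2.6, -45.2, 0],
    [0, 0, -2.6, -45.2, 0],
    [0, 0, -2.6, -45.2, 0],
    [0, 0, -2.6, -45.2, 0],
    [0, 0, -2.6, -45.2, 0],
    [0, 0, -2.6, -45.2, 0],
    [0, 0, -2.6, -45.2, 0],
    [0, 30, -2.6, -38.2, 0],
    [0, 30, 0, 0, 0],
    [0, 0, 0, 0, 0],
  ],
)

```text
t: 10.9
eef_pos: [455.2, -206.2, 240.5]
tcp_rot: [0.992, 1.564, 2.564]
ft_force: [0.1, 0.6, -0.1]
opening: 1.003
```

Run:
```python
from h import *
st(); plan(460,-213,108); c=cam("wrist"); save(c,"w4"); dump(c,"w4"); print(proj(c,[(460,-213,132),(563,-223,132)])); st()
```

```text
t 10.9 [ 455.2 -206.2  240.5] F [ 0.1  0.6 -0.1] op 1.003 heading 90.07 tilt [-1.     0.006  0.004]
tool shift to (460, -213, 108) [132.5  -5.5  -7.3]
[[310.78634198 246.54375328]
 [299.57757886 362.30932713]]
t 10.95 [ 456.1 -206.   242.7] F [-0.3 -0.1 -0.1] op 1.002 heading 90.16 tilt [-1.     0.003  0.002]
```

View pics/w4.png

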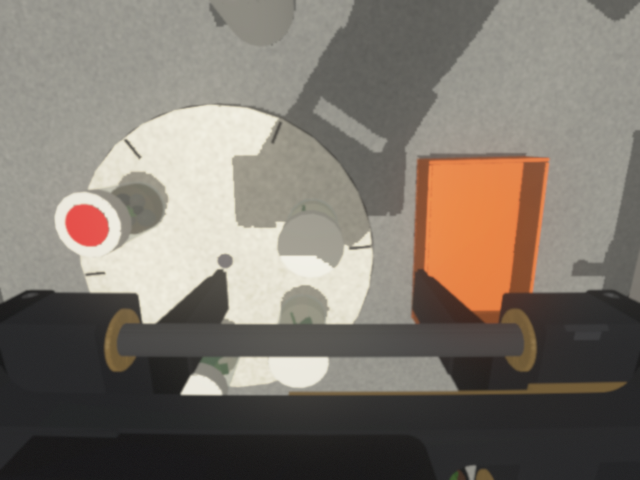

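Wrist view: target lid at (310,245), predicted (311,247); clear jars with plantlets beside it, red-sticker jar at (90,224), tub right. Grasp it.

Call:
apply_moves(
  increments=[
    [0, 34, -4, -7, 0],
    [0, 34, 0, 0, 0],
    [0, 34, 0, 0, 0],
    [0, 32, 0, 0, 0],
    [0, 0, 0, 0, 0],
    [1, 0, 0, 0, 0],
    [1, 0, 0, 0, 0],
    [1, 0, 0, 0, 0],
    [1, 0, 0, 0, 0],
    [1, 0, 0, 0, 0],
  ],
)

```text
t: 11.95
eef_pos: [461.0, -213.4, 110.3]
tcp_rot: [-2.207, 1.57, -0.63]
ft_force: [0.1, -0.5, 0.2]
opening: 0.634
```

Run:
```python
from h import *
st()
```

```text
t 11.95 [ 461.  -213.4  110.3] F [ 0.1 -0.5  0.2] op 0.634 heading 90.32 tilt [-1.    -0.001 -0.001]
```

Call:
apply_moves(
  increments=[
    [1, 0, 0, 0, 0],
    [1, 0, 0, 0, 0],
    [1, -20, 0, 0, 0],
    [1, -40, 0, 0, 0],
    [1, -40, 0, 0, 0],
    [1, -40, 0, 0, 0],
    [1, -40, 0, 0, 0],
    [1, -40, -7.8, 40, 0],
    [1, 0, -7.8, 47, 0],
    [1, 0, -7.8, 47, 0],
  ],
)

```text
t: 12.95
eef_pos: [482.5, -83.0, 325.4]
tcp_rot: [-1.919, 1.569, -0.344]
ft_force: [1.1, -0.6, -1.2]
opening: 0.55
```

Call:
apply_moves(
  increments=[
    [1, 0, -7.8, 47, 0],
    [1, 0, -7.8, 47, 0],
    [1, 0, -7.8, 47, 0],
    [1, 0, -7.8, 47, 0],
    [1, 0, -7.8, 47, 0],
    [1, 0, -7.8, 47, 0],
    [1, 0, -7.8, 47, 0],
    [1, 0, -7.8, 47, 0],
    [1, 0, 0, 0, 0],
    [1, 0, 0, 0, 0],
  ],
)

```text
t: 13.95
eef_pos: [542.4, 292.9, 323.6]
tcp_rot: [2.124, 1.569, -2.581]
ft_force: [-0.0, -0.9, -2.5]
opening: 0.548
```

Run:
```python
from h import *
st(); plan(543.8,296.7,163)
```

```text
t 13.95 [542.4 292.9 323.6] F [-0.  -0.9 -2.5] op 0.548 heading 90.43 tilt [-1.     0.002 -0.001]
tool shift to (543.8, 296.7, 163) [160.6  -1.7   4. ]
```

Call:
apply_moves(
  increments=[
    [1, 35, -1.7, 4, 0],
    [1, 35, 0, 0, 0],
    [1, 35, 0, 0, 0],
    [1, 35, 0, 0, 0],
    [1, 12, 0, 0, 0],
    [1, 5, 0, 0, 0],
    [1, 3.5, 0, 0, 0],
    [1, 0, 0, 0, 0],
  ],
)

```text
t: 14.75
eef_pos: [545.0, 296.1, 165.2]
tcp_rot: [-1.264, 1.569, 0.312]
ft_force: [-0.2, -0.3, -1.7]
opening: 0.551
```

Run:
```python
from h import *
st()
```

```text
t 14.75 [545.  296.1 165.2] F [-0.2 -0.3 -1.7] op 0.551 heading 90.31 tilt [-1.    -0.002  0.001]
```

Call:
apply_moves(
  increments=[
    [1, 2, 0, 0, 0],
    [1, 1, 0, 0, 0],
    [1, 0, 0, 0, 0],
  ],
)

```text
t: 15.05
eef_pos: [544.5, 296.3, 161.5]
tcp_rot: [-1.391, 1.57, 0.185]
ft_force: [0.3, -0.1, -1.2]
opening: 0.555
```

Run:
```python
from h import *
st()
```

```text
t 15.05 [544.5 296.3 161.5] F [ 0.3 -0.1 -1.2] op 0.555 heading 90.33 tilt [-1.    -0.001  0.   ]
```

Call:
apply_moves(
  increments=[
    [1, 0.5, 0, 0, 0],
    [0.26, 0, 0, 0, 0],
    [0.26, 0, 0, 0, 0],
    [0.26, 0, 0, 0, 0],
    [0.26, -15, 0, 0, 0],
    [0.26, -35, 0, 0, 0],
    [0.26, -40, 0, 0, 0],
    [0, -40, 0, 0, 0],
    [0, 0, 0, 0, 0],
  ],
)

```text
t: 15.95
eef_pos: [545.9, 296.9, 296.2]
tcp_rot: [-1.192, 1.562, 0.384]
ft_force: [0.5, -0.3, -0.8]
opening: 0.856
```

Run:
```python
from h import *
st(); c=cam("top"); dump(c,"top3"); jars(c); w=cam("wrist"); print(proj(w,[(544.5,296.3,183),(544.5,296.3,95)]));
cv2.imwrite("pics/c1.png",np.hstack([cv2.resize(c["pixels"][190:330,90:510],(480,160)),cv2.resize(w["pixels"],(320,240))[:160]])[...,::-1])
```

```text
t 15.95 [545.9 296.9 296.2] F [ 0.5 -0.3 -0.8] op 0.856 heading 90.33 tilt [-1.    -0.008  0.003]
lid [452. 352.  42.] [ 443. -387.  132.]
lid [326.  86.  42.] [ 602. -318.  132.]
lid [168. 156.  45.] [ 562. -222.  132.]
[[319.51442527 237.95406902]
 [319.46105824 214.97848264]]
```

View pics/c1.png

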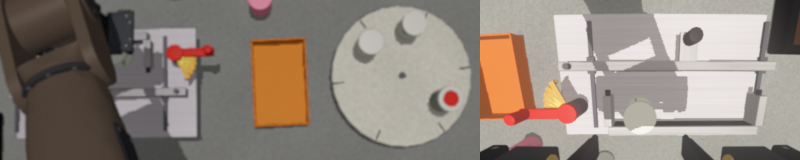

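One jar upright at the lane's −y end (wrist crop 640,117); remaining jars unmoved. Next jar.

Call:
apply_moves(
  increments=[
    [0, 0, -1.3, -47, 0],
    [0, 0, -1.3, -47, 0],
    [0, 0, -1.3, -47, 0],
    [0, 0, -1.3, -47, 0],
    [0, 0, -1.3, -47, 0],
    [0, 0, -1.3, -47, 0],
    [0, 0, -1.3, -47, 0],
    [0, 0, -1.3, -47, 0],
    [0, 0, -1.3, -47, 0],
    [0, 0, -1.3, -47, 0],
  ],
)

```text
t: 17.05
eef_pos: [559.5, -175.5, 289.1]
tcp_rot: [1.143, 1.568, 2.72]
ft_force: [1.1, -0.0, 0.5]
opening: 0.999
```

Call:
apply_moves(
  increments=[
    [0, 25, -1.3, -47, 0],
    [0, 25, 0, 0, 0],
    [0, 0, 0, 0, 0],
    [0, 0, 0, 0, 0],
  ],
)

```text
t: 17.45
eef_pos: [561.4, -217.4, 241.6]
tcp_rot: [1.079, 1.569, 2.655]
ft_force: [0.2, 0.6, 0.4]
opening: 0.998
```

Run:
```python
from h import *
st(); plan(562.5,-223,109)
```

```text
t 17.45 [ 561.4 -217.4  241.6] F [0.2 0.6 0.4] op 0.998 heading 90.34 tilt [-1.     0.002  0.001]
tool shift to (562.5, -223, 109) [132.6  -1.3  -5.8]
```

Call:
apply_moves(
  increments=[
    [0, 34, -1.2, -5.8, 0],
    [0, 34, 0, 0, 0],
    [0, 34, 0, 0, 0],
    [0, 30, 0, 0, 0],
    [1, 0, 0, 0, 0],
    [1, 0, 0, 0, 0],
    [1, 0, 0, 0, 0],
    [1, 0, 0, 0, 0],
    [1, 0, 0, 0, 0],
    [1, 0, 0, 0, 0],
  ],
)

```text
t: 18.45
eef_pos: [563.1, -223.7, 110.9]
tcp_rot: [-2.145, 1.57, -0.568]
ft_force: [-0.1, -0.2, 1.1]
opening: 0.549
```

Call:
apply_moves(
  increments=[
    [1, 0, 0, 0, 0],
    [1, -20, 0, 0, 0],
  ],
)

```text
t: 18.65
eef_pos: [561.9, -223.2, 128.6]
tcp_rot: [1.098, 1.567, 2.674]
ft_force: [-0.4, 0.1, -1.5]
opening: 0.552
```

Run:
```python
from h import *
st(); plan(542.9,374.7,330)
```

```text
t 18.65 [ 561.9 -223.2  128.6] F [-0.4  0.1 -1.5] op 0.552 heading 90.32 tilt [-1.     0.003  0.002]
tool shift to (542.9, 374.7, 330) [-200.3   16.4  598.3]
```

Call:
apply_moves(
  increments=[
    [1, -40, 0, 0, 0],
    [1, -40, 0, 0, 0],
    [1, -40, 0, 0, 0],
    [1, -40, 0, 0, 0],
    [1, -40, 1, 25, 0],
    [1, 0, 1.3, 47, 0],
    [1, 0, 1.3, 47, 0],
    [1, 0, 1.3, 47, 0],
    [1, 0, 1.3, 47, 0],
    [1, 0, 1.3, 47, 0],
  ],
)

```text
t: 19.65
eef_pos: [553.3, 38.1, 330.1]
tcp_rot: [1.839, 1.571, -2.868]
ft_force: [1.5, -0.4, -1.4]
opening: 0.551
```

Call:
apply_moves(
  increments=[
    [1, 0, 1.3, 47, 0],
    [1, 0, 1.3, 47, 0],
    [1, 0, 1.3, 47, 0],
    [1, 0, 1.3, 47, 0],
    [1, 0, 1.3, 47, 0],
    [1, 0, 1.3, 47, 0],
    [1, 0, 1.3, 47, 0],
    [1, 0, 0, 15, 0],
    [1, 0, 0, 0, 0],
    [1, 0, 0, 0, 0],
  ],
)

```text
t: 20.65
eef_pos: [542.8, 379.6, 329.7]
tcp_rot: [2.508, 1.57, -2.199]
ft_force: [-0.5, -1.0, -0.4]
opening: 0.551
```

Run:
```python
from h import *
st(); plan(543.5,374.7,162)
```

```text
t 20.65 [542.8 379.6 329.7] F [-0.5 -1.  -0.4] op 0.551 heading 90.33 tilt [-1.     0.001 -0.001]
tool shift to (543.5, 374.7, 162) [167.7  -0.8  -4.7]
```

Call:
apply_moves(
  increments=[
    [1, 35, -0.8, -4.7, 0],
    [1, 35, 0, 0, 0],
    [1, 35, 0, 0, 0],
    [1, 35, 0, 0, 0],
    [1, 14, 0, 0, 0],
    [1, 7, 0, 0, 0],
    [1, 4, 0, 0, 0],
    [1, 2, 0, 0, 0],
    [1, 1, 0, 0, 0],
    [1, 0, 0, 0, 0],
  ],
)

```text
t: 21.65
eef_pos: [543.8, 375.7, 162.9]
tcp_rot: [-1.151, 1.57, 0.425]
ft_force: [0.3, -0.5, -1.2]
opening: 0.55
```

Run:
```python
from h import *
st()
```

```text
t 21.65 [543.8 375.7 162.9] F [ 0.3 -0.5 -1.2] op 0.55 heading 90.33 tilt [-1.    -0.001  0.   ]
```

Call:
apply_moves(
  increments=[
    [1, 1, 0, 0, 0],
    [0.3, 0, 0, 0, 0],
    [0.3, 0, 0, 0, 0],
    [0.3, 0, 0, 0, 0],
    [0.3, -15, 0, 0, 0],
    [0.3, -35, 0, 0, 0],
    [0.3, -40, 0, 0, 0],
    [0, -40, 0, 0, 0],
    [0, 0, -3.6, -46, 0],
    [0, 0, -3.6, -46, 0],
  ],
)

```text
t: 22.65
eef_pos: [551.2, 283.4, 292.2]
tcp_rot: [-1.283, 1.569, 0.296]
ft_force: [0.8, -0.6, 0.1]
opening: 0.895
```

Run:
```python
from h import *
st(); c=cam("top"); dump(c,"top4"); jars(c)
```

```text
t 22.65 [551.2 283.4 292.2] F [ 0.8 -0.6  0.1] op 0.895 heading 90.47 tilt [-1.    -0.002  0.001]
lid [324.  86.  41.] [ 602. -317.  132.]
lid [450. 352.  40.] [ 443. -385.  132.]
```

Call:
apply_moves(
  increments=[
    [0, 0, -3.6, -46, 0],
    [0, 0, -3.6, -46, 0],
    [0, 0, -3.6, -46, 0],
    [0, 0, -3.6, -46, 0],
    [0, 0, -3.6, -46, 0],
    [0, 0, -3.6, -46, 0],
    [0, 0, -3.6, -46, 0],
    [0, 0, -3.6, -46, 0],
    [0, 0, -3.6, -46, 0],
    [0, 0, -3.6, -46, 0],
  ],
)

```text
t: 23.7
eef_pos: [589.9, -178.0, 291.3]
tcp_rot: [-2.005, 1.571, -0.429]
ft_force: [0.4, -0.0, -0.1]
opening: 1.0
```

Call:
apply_moves(
  increments=[
    [0, 0, -3.6, -46, 0],
    [0, 0, -3.6, -46, 0],
    [0, 25, 0, -46, 0],
    [0, 25, 0, 0, 0],
    [0, 0, 0, 0, 0],
    [0, 0, 0, 0, 0],
  ],
)

```text
t: 24.3
eef_pos: [598.1, -311.7, 242.7]
tcp_rot: [0.839, 1.57, 2.415]
ft_force: [0.1, -0.1, 0.3]
opening: 1.0
```

Run:
```python
from h import *
st(); plan(602,-318,109)
```

```text
t 24.3 [ 598.1 -311.7  242.7] F [ 0.1 -0.1  0.3] op 1.0 heading 90.34 tilt [-1.  0.  0.]
tool shift to (602, -318, 109) [133.7  -3.9  -6.4]
```

Call:
apply_moves(
  increments=[
    [0, 34, -3.5, -6, 0],
    [0, 34, 0, 0, 0],
    [0, 34, 0, 0, 0],
    [0, 31, 0, 0, 0],
    [1, 0, 0, 0, 0],
    [1, 0, 0, 0, 0],
    [1, 0, 0, 0, 0],
    [1, 0, 0, 0, 0],
    [1, 0, 0, 0, 0],
    [1, 0, 0, 0, 0],
  ],
)

```text
t: 25.3
eef_pos: [601.7, -318.1, 110.1]
tcp_rot: [-2.204, 1.57, -0.627]
ft_force: [0.4, 0.9, 1.9]
opening: 0.555
```

Call:
apply_moves(
  increments=[
    [1, 0, 0, 0, 0],
    [1, -20, 0, 0, 0],
    [1, -40, 0, 0, 0],
    [1, -40, 0, 0, 0],
    [1, -40, 0, 0, 0],
    [1, -40, 0, 0, 0],
    [1, -40, 0, 0, 0],
    [1, 0, 0, 0, 0],
  ],
)

```text
t: 26.1
eef_pos: [602.4, -318.6, 335.3]
tcp_rot: [-2.167, 1.562, -0.591]
ft_force: [0.3, -1.2, -1.3]
opening: 0.551
```

Run:
```python
from h import *
st(); plan(542.3,452.7,330)
```

```text
t 26.1 [ 602.4 -318.6  335.3] F [ 0.3 -1.2 -1.3] op 0.551 heading 90.32 tilt [-1.    -0.007 -0.005]
tool shift to (542.3, 452.7, 330) [  1.   55.8 771.7]
```

Call:
apply_moves(
  increments=[
    [1, 0, 3.3, 46, 0],
    [1, 0, 3.3, 46, 0],
    [1, 0, 3.3, 46, 0],
    [1, 0, 3.3, 46, 0],
    [1, 0, 3.3, 46, 0],
    [1, 0, 3.3, 46, 0],
    [1, 0, 3.3, 46, 0],
    [1, 0, 3.3, 46, 0],
    [1, 0, 3.3, 46, 0],
    [1, 0, 3.3, 46, 0],
  ],
)

```text
t: 27.1
eef_pos: [565.1, 143.6, 328.4]
tcp_rot: [1.767, 1.57, -2.94]
ft_force: [0.8, 0.2, -1.0]
opening: 0.549
```

Call:
apply_moves(
  increments=[
    [1, 0, 3.3, 46, 0],
    [1, 0, 3.3, 46, 0],
    [1, 0, 3.3, 46, 0],
    [1, 0, 3.3, 46, 0],
    [1, 0, 3.3, 46, 0],
    [1, 0, 3.3, 46, 0],
    [1, 0, 3.3, 38, 0],
    [1, 0, 0, 0, 0],
    [1, 0, 0, 0, 0],
    [1, 0, 0, 0, 0],
  ],
)

```text
t: 28.1
eef_pos: [541.1, 454.8, 328.7]
tcp_rot: [2.454, 1.57, -2.253]
ft_force: [-0.1, 0.4, -2.1]
opening: 0.548
```

Run:
```python
from h import *
st(); plan(542.5,452.7,162)
```

```text
t 28.1 [541.1 454.8 328.7] F [-0.1  0.4 -2.1] op 0.548 heading 90.29 tilt [-1.     0.001 -0.001]
tool shift to (542.5, 452.7, 162) [166.7  -1.5  -2. ]
```

Call:
apply_moves(
  increments=[
    [1, 35, -1.5, -2, 0],
    [1, 35, 0, 0, 0],
    [1, 35, 0, 0, 0],
    [1, 35, 0, 0, 0],
    [1, 14, 0, 0, 0],
    [1, 7, 0, 0, 0],
    [1, 3, 0, 0, 0],
    [1, 2, 0, 0, 0],
    [1, 1, 0, 0, 0],
    [1, 0, 0, 0, 0],
  ],
)

```text
t: 29.1
eef_pos: [542.7, 453.8, 163.1]
tcp_rot: [-1.043, 1.57, 0.534]
ft_force: [-0.2, 0.4, -1.2]
opening: 0.553
```

Run:
```python
from h import *
st()
```

```text
t 29.1 [542.7 453.8 163.1] F [-0.2  0.4 -1.2] op 0.553 heading 90.33 tilt [-1.    -0.001  0.001]
```

Call:
apply_moves(
  increments=[
    [1, 1.6, 0, 0, 0],
    [0.3, 0, 0, 0, 0],
    [0.3, 0, 0, 0, 0],
    [0.3, 0, 0, 0, 0],
    [0.3, -15, 0, 0, 0],
    [0.3, -35, 0, 0, 0],
    [0.3, -40, 0, 0, 0],
    [0, -40, 0, 0, 0],
    [0, 0, 5.8, -46, 0],
    [0, 0, 5.8, -46, 0],
  ],
)

```text
t: 30.1
eef_pos: [531.2, 361.3, 292.9]
tcp_rot: [-1.141, 1.567, 0.437]
ft_force: [1.1, -0.4, -0.4]
opening: 0.902
```

Call:
apply_moves(
  increments=[
    [0, 0, 5.8, -46, 0],
    [0, 0, 5.8, -46, 0],
    [0, 0, 5.8, -46, 0],
    [0, 0, 5.8, -46, 0],
    [0, 0, 5.8, -46, 0],
    [0, 0, 5.8, -46, 0],
    [0, 0, 5.8, -46, 0],
    [0, 0, 5.8, -46, 0],
    [0, 0, 0, 0, 0],
  ],
)

```text
t: 31.0
eef_pos: [486.7, -10.8, 292.0]
tcp_rot: [-2.236, 1.569, -0.664]
ft_force: [0.3, -0.1, 0.4]
opening: 0.994
```

Run:
```python
from h import *
st(); c=cam("top"); dump(c,"top5"); jars(c); cv2.imwrite("pics/c2.png",cv2.resize(c["pixels"][110:330,90:510],(800,419),interpolation=cv2.INTER_CUBIC)[...,::-1])
```

```text
t 31.0 [486.7 -10.8 292. ] F [ 0.3 -0.1  0.4] op 0.994 heading 90.07 tilt [-1.    -0.001 -0.001]
lid [450. 354.  40.] [ 442. -386.  132.]
```

View pics/c2.png

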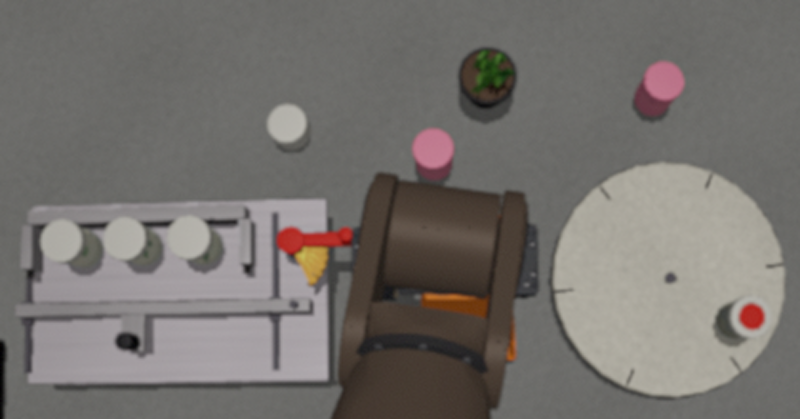

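Top view: three clean jars stand in the lane (62,240), (125,238), (188,238); bar open; the red-sticker jar is alone at (750,317). Fetch it.

Call:
apply_moves(
  increments=[
    [0, 0, 5.5, -46, 0],
    [0, 0, 5.5, -46, 0],
    [0, 0, 5.5, -46, 0],
    [0, 0, 5.5, -46, 0],
    [0, 0, 5.5, -46, 0],
    [0, 0, 5.5, -46, 0],
    [0, 0, 5.5, -46, 0],
    [0, 25, 5.5, -46, 0],
    [0, 25, 0, 0, 0],
    [0, 0, 0, 0, 0],
  ],
)

```text
t: 32.05
eef_pos: [445.1, -371.9, 239.6]
tcp_rot: [0.722, 1.566, 2.298]
ft_force: [-0.3, -0.2, 0.9]
opening: 1.002
```

Run:
```python
from h import *
c=cam("wrist"); st(); plan(443,-386,109); hsv=cv2.cvtColor(c["pixels"],cv2.COLOR_RGB2HSV)
m=cv2.inRange(hsv,(0,150,90),(6,255,255))|cv2.inRange(hsv,(174,150,90),(180,255,255))
k=max(cv2.findContours(m,0,2)[0],key=cv2.contourArea); e=cv2.minEnclosingCircle(k); print(e,ray(c,[e[0]],132))
```

```text
t 32.1 [ 445.8 -371.7  241.6] F [0.5 0.5 0.7] op 1.0 heading 90.35 tilt [-1.     0.002  0.002]
tool shift to (443, -386, 109) [132.5   2.7 -14.5]Traceback (most recent call last):
  File "<stdin>", line 4, in <module>
ValueError: max() iterable argument is empty
```

Run:
```python
from h import *
c=cam("wrist"); hsv=cv2.cvtColor(c["pixels"],cv2.COLOR_RGB2HSV)
m=cv2.inRange(hsv,(0,120,40),(6,255,255))|cv2.inRange(hsv,(170,120,40),(180,255,255)); print(proj(c,[(443,-386,132)]))
for k in cv2.findContours(m,0,2)[0]:
    e=cv2.minEnclosingCircle(k)
    if e[1]>6: print(e,ray(c,[e[0]],132))
```

```text
[[301.34950878 236.10454491]]
((300.8456726074219, 235.61727905273438), 20.625452041625977) [[ 442.61250741 -386.38799413  132.        ]]
```

Call:
apply_moves(
  increments=[
    [0, 34, 3, -14.6, 0],
    [0, 34, 0, 0, 0],
    [0, 34, 0, 0, 0],
    [0, 30.5, 0, 0, 0],
    [1, 0, 0, 0, 0],
    [1, 0, 0, 0, 0],
    [1, 0, 0, 0, 0],
    [1, 0, 0, 0, 0],
    [1, 0, 0, 0, 0],
    [1, 0, 0, 0, 0],
  ],
)

```text
t: 33.15
eef_pos: [442.7, -387.3, 110.2]
tcp_rot: [-2.394, 1.57, -0.817]
ft_force: [0.3, 0.6, 1.4]
opening: 0.555
```

Call:
apply_moves(
  increments=[
    [1, 0, 0, 0, 0],
    [1, -20, 0, 0, 0],
    [1, -40, 0, 0, 0],
    [1, -40, 0, 0, 0],
    [1, -20, 0, 0, 0],
    [1, 0, 0, 0, 0],
    [1, 0, 0, 0, 0],
  ],
)

```text
t: 33.85
eef_pos: [442.3, -386.9, 228.7]
tcp_rot: [0.814, 1.57, 2.39]
ft_force: [0.6, 0.0, -1.8]
opening: 0.555
```

Run:
```python
from h import *
st(); plan(488.5,-36.4,230); plan(488.5,-36.4,71)
```

```text
t 33.85 [ 442.3 -386.9  228.7] F [ 0.6  0.  -1.8] op 0.555 heading 90.32 tilt [-1.     0.001  0.   ]
tool shift to (488.5, -36.4, 230) [ -1.2 -48.2 350.3]
tool shift to (488.5, -36.4, 71) [157.8 -48.3 350.2]
```

Call:
apply_moves(
  increments=[
    [1, 0, -6, 44, 0],
    [1, 0, -6, 44, 0],
    [1, 0, -6, 44, 0],
    [1, 0, -6, 44, 0],
    [1, 0, -6, 44, 0],
    [1, 0, -6, 44, 0],
    [1, 0, -6, 44, 0],
    [1, 0, -6, 42, 0],
    [1, 0, 0, 0, 0],
    [1, 0, 0, 0, 0],
  ],
)

```text
t: 34.85
eef_pos: [488.1, -36.1, 228.0]
tcp_rot: [1.451, 1.568, 3.03]
ft_force: [-0.4, -0.8, -1.2]
opening: 0.553
```

Call:
apply_moves(
  increments=[
    [1, 40, 0, 0, 0],
    [1, 40, 0, 0, 0],
    [1, 40, 0, 0, 0],
    [1, 20, 0, 0, 0],
    [1, 10, 0, 0, 0],
    [1, 5, 0, 0, 0],
    [1, 0, 0, 0, 0],
  ],
)

```text
t: 35.55
eef_pos: [488.6, -37.5, 74.4]
tcp_rot: [1.849, 1.571, -2.858]
ft_force: [-0.3, -0.1, -1.3]
opening: 0.549
```

Run:
```python
from h import *
st()
```

```text
t 35.55 [488.6 -37.5  74.4] F [-0.3 -0.1 -1.3] op 0.549 heading 90.28 tilt [-1.  0. -0.]
```

Call:
apply_moves(
  increments=[
    [1, 2, 0, 0, 0],
    [1, 1.8, 0, 0, 0],
    [1, 0, 0, 0, 0],
    [0.25, 0, 0, 0, 0],
    [0.25, 0, 0, 0, 0],
    [0.25, 0, 0, 0, 0],
    [0.25, -15, 0, 0, 0],
    [0.25, -40, 0, 0, 0],
    [0.25, -40, 0, 0, 0],
    [0.25, -40, 0, 0, 8.15],
  ],
)

```text
t: 36.55
eef_pos: [488.3, -36.9, 207.3]
tcp_rot: [1.921, 1.571, -2.929]
ft_force: [0.1, 0.4, -0.2]
opening: 0.746
```

Call:
apply_moves(
  increments=[
    [0.3, -40, 0, 0, 8.15],
    [0.3, -40, 0, 0, 8.15],
    [0.3, 0, 0, 0, 8.15],
    [0.3, 0, 0, 0, 8.15],
    [0.3, 0, 0, 0, 8.15],
    [0.3, 0, 0, 0, 8.15],
    [0.3, 0, 0, 0, 8.15],
    [0.3, 0, 0, 0, 8.15],
    [0.3, 0, 0, 0, 8.15],
    [0.3, 0, 0, 0, 8.15],
  ],
)

```text
t: 37.55
eef_pos: [488.5, -36.9, 285.7]
tcp_rot: [-1.076, 1.571, -1.07]
ft_force: [-0.1, 0.1, 0.3]
opening: 0.703
```

Run:
```python
from h import *
c=cam("wrist");st(); plan(420.5,374.5,290)
```

```text
t 37.6 [488.5 -36.9 285.7] F [0.3 0.6 0.6] op 0.704 heading -0.16 tilt [-1. -0.  0.]
tool shift to (420.5, 374.5, 290) [ -4.3 411.2 -69.1]
```

Call:
apply_moves(
  increments=[
    [0.3, 0, 45.7, -7.7, -0.8],
    [0.3, 0, 45.7, -7.7, 0],
    [0.3, 0, 45.7, -7.7, 0],
    [0.3, 0, 45.7, -7.7, 0],
    [0.3, 0, 45.7, -7.7, 0],
    [0.3, 0, 45.7, -7.7, 0],
    [0.3, 0, 45.7, -7.7, 0],
    [0.3, 0, 45.7, -7.7, 0],
    [0.3, 0, 45.7, -7.7, 0],
    [0.3, 0, 0, 0, 0],
  ],
)

```text
t: 38.6
eef_pos: [407.9, 376.6, 285.3]
tcp_rot: [1.852, 1.57, 1.885]
ft_force: [0.1, -0.1, -0.9]
opening: 0.701
```

Run:
```python
from h import *
w=cam("wrist");st(); plan(420.8,374.4,155); c=cam("top")
cv2.imwrite("pics/c3.png",np.hstack([cv2.resize(c["pixels"][190:330,90:510],(450,150)),cv2.resize(w["pixels"],(350,262))[:150]])[...,::-1])
```

```text
t 38.65 [408.3 374.5 285.2] F [-0.4 -0.8 -0.1] op 0.701 heading 1.84 tilt [-1. -0. -0.]
tool shift to (420.8, 374.4, 155) [130.2  -0.5  12.5]
```

View pics/c3.png

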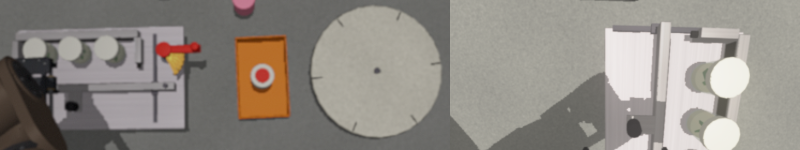

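The bad jar stands upright in the tub centre (262,75); three jars in the lane. Now the knob: grasp and push to the buffers.

Call:
apply_moves(
  increments=[
    [0.3, 44, 0, 12.5, 1.1],
    [0.3, 44, 0, 0, 0],
    [0.3, 41, 0, 0, 0],
    [0.3, 0, 0, 0, 0],
    [1, 0, 0, 0, 0],
    [1, 0, 0, 0, 0],
    [1, 0, 0, 0, 0],
    [1, 0, 0, 0, 0],
    [1, 0, 0, 0, 0],
  ],
)

```text
t: 39.6
eef_pos: [422.0, 373.0, 157.5]
tcp_rot: [0.51, 1.569, 0.517]
ft_force: [0.1, -0.3, 0.0]
opening: 0.334
```

Run:
```python
from h import *
st()
```

```text
t 39.6 [422.  373.  157.5] F [ 0.1 -0.3  0. ] op 0.334 heading 0.39 tilt [-1.     0.001  0.001]
```

Call:
apply_moves(
  increments=[
    [1, 0, 0, 0, 0],
    [1, 0, 0, 0, 0],
    [1, 0, 0, 8, 0],
    [1, 0, 0, 8, 0],
    [1, 0, 0, 8, 0],
    [1, 0, 0, 6, 0],
    [1, 0, 0, 5, 0],
    [1, 0, 0, 3, 0],
    [1, 0, 0, 0, 0],
  ],
)

```text
t: 40.5
eef_pos: [459.3, 373.3, 156.9]
tcp_rot: [-3.128, 1.569, -3.122]
ft_force: [-5.1, 1.2, 6.2]
opening: 0.227
```

Run:
```python
from h import *
st()
```

```text
t 40.5 [459.3 373.3 156.9] F [-5.1  1.2  6.2] op 0.227 heading 0.38 tilt [-1.    -0.    -0.001]
```

Call:
apply_moves(
  increments=[
    [0.4, 0, 0, 0, 0],
    [0.4, 0, 0, 0, 0],
    [0.4, 0, 0, 0, 0],
    [0.4, -35, 0, 0, 0],
    [0.4, -35, 0, 0, 0],
    [0.4, -30, 0, 0, 0],
    [0.4, 0, 0, 0, 0],
  ],
)

```text
t: 41.2
eef_pos: [461.1, 373.8, 260.5]
tcp_rot: [0.529, 1.564, 0.536]
ft_force: [-0.2, 1.3, -0.4]
opening: 0.598
```

Call:
apply_moves(
  increments=[
    [0.4, 0, -44.8, 13.5, 0],
    [0.4, 0, -44.8, 13.5, 0],
    [0.4, 0, -44.8, 13.5, 0],
    [0.4, 0, -44.8, 13.5, 0],
    [0.4, 0, -44.8, 13.5, 0],
    [0.4, 0, -44.8, 13.5, 0],
    [0.4, 0, 0, 0, 0],
    [0.4, 0, 0, 0, 0],
  ],
)

```text
t: 42.0
eef_pos: [542.7, 103.9, 255.8]
tcp_rot: [-3.037, 1.57, -3.033]
ft_force: [0.2, -0.3, -0.1]
opening: 0.6
```

Run:
```python
from h import *
w=cam("wrist"); c=cam("top"); st(); plan(542.6,104.5,187)
hsv=cv2.cvtColor(w["pixels"],cv2.COLOR_RGB2HSV); 
im=c["pixels"][262:290,135:172]; m=(im.max(2)<45).astype(np.uint8)
n,l,s,ce=cv2.connectedComponentsWithStats(m); i=1+s[1:,4].argmax(); print("knob",s[i],ray(c,[ce[i]+[135,262]],162).round(1))
print(proj(w,[(542.6,104.5,205),(541.7,174.5,170)]))
a=cv2.resize(c["pixels"][190:330,80:280],(560,392)); b=cv2.resize(w["pixels"],(240,180)); k=np.zeros((392,800,3),np.uint8);k[:,:560]=a;k[:180,560:]=b
cv2.imwrite("pics/c4.png",k[...,::-1])
```

```text
t 42.1 [542.3 105.5 256.2] F [ 0.7  0.1 -0.6] op 0.6 heading 0.4 tilt [-1.     0.    -0.001]
tool shift to (542.6, 104.5, 187) [69.2 -1.   0.3]
knob [17  9 11  8 54] [[452.8 374.5 162. ]]
[[320.04678905 263.28472971]
 [319.30759577 145.81328103]]
```

View pics/c4.png

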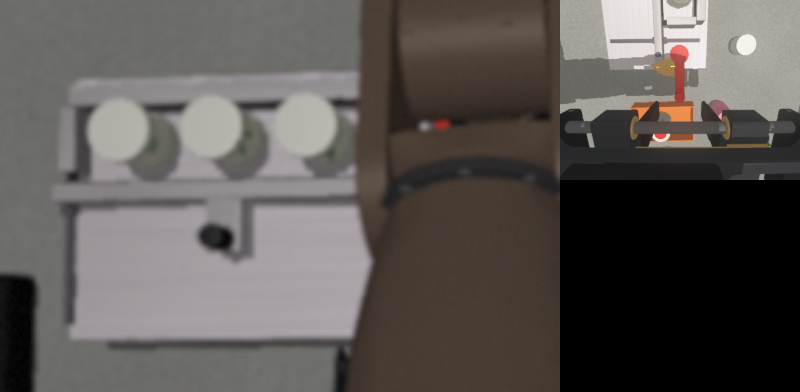

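Bar rests at the buffers (knob 452.8, same as the earlier sprung position 452.9), jars upright, lever grip below the jaws. Grip the lever.

Call:
apply_moves(
  increments=[
    [0.4, 35, -1, 0.3, 0],
    [0.4, 34, 0, 0, 0],
    [0.4, 0, 0, 0, 0],
    [1, 0, 0, 0, 0],
    [1, 0, 0, 0, 0],
    [1, 0, 0, 0, 0],
    [1, 0, 0, 0, 0],
    [1, 0, 0, 0, 0],
    [1, 0, 0, 0, 0],
    [1, 0, 0, 0, 0],
  ],
)

```text
t: 43.1
eef_pos: [541.9, 103.8, 188.0]
tcp_rot: [-3.037, 1.569, -3.031]
ft_force: [-6.8, -0.1, 6.1]
opening: 0.183
```

Run:
```python
from h import *
st()
```

```text
t 43.1 [541.9 103.8 188. ] F [-6.8 -0.1  6.1] op 0.183 heading 0.38 tilt [-1.    -0.    -0.002]
```

Call:
apply_moves(
  increments=[
    [1, 0, 0.72, -9.98, 8.2],
    [1, 0, 0.72, -9.98, 8.2],
    [1, 0, 0.72, -9.98, 8.2],
    [1, 0, 0.72, -9.98, 8.2],
    [1, 0, 0.72, -9.98, 8.2],
    [1, 0, 0.72, -9.98, 8.2],
    [1, 0, 0.72, -9.98, 8.2],
    [1, 0, 0.72, -9.98, 8.2],
    [1, 0, 0, 0, 0],
    [1, 0, 0, 0, 0],
  ],
)

```text
t: 44.1
eef_pos: [477.4, 144.0, 188.0]
tcp_rot: [-1.578, 1.568, -2.717]
ft_force: [-10.3, -6.7, 9.1]
opening: 0.183
```

Run:
```python
from h import *
st(); e=status.state()["eef_pos"]; d=e[:2]-[541.7,174.5]; print(np.hypot(*d),np.degrees(np.arctan2(d[1],d[0]))%360)
```

```text
t 44.1 [477.4 144.  188. ] F [-10.3  -6.7   9.1] op 0.183 heading -65.24 tilt [-1.    -0.003 -0.   ]
71.17499580067073 205.41097177517446
```

Call:
apply_moves(
  increments=[
    [1, 0, 1, -9.98, 8.2],
    [1, 0, 0.9, -9.98, 8.2],
    [1, 0, 0.72, -9.98, 8.2],
    [1, 0, 0, -2, 0],
    [1, 0, 0, -2, 0],
    [1, 0, 0, 0, 0],
  ],
)

```text
t: 44.7
eef_pos: [469.9, 175.1, 187.9]
tcp_rot: [-0.864, 1.562, -2.431]
ft_force: [-15.4, -23.5, 16.1]
opening: 0.184
```

Run:
```python
from h import *
st(); e=status.state()["eef_pos"]; d=e[:2]-[541.7,174.5]; print(np.hypot(*d),np.degrees(np.arctan2(d[1],d[0]))%360)
```

```text
t 44.7 [469.9 175.1 187.9] F [-15.4 -23.5  16.1] op 0.184 heading -89.76 tilt [-1.    -0.007  0.006]
71.7629133025595 179.54528639021717
```

Call:
apply_moves(
  increments=[
    [1, 0, 1, 2, 0],
    [0.4, 0, 0, 0, 0],
    [0.4, 0, 0, 0, 0],
    [0.4, 0, 0, 0, 0],
    [0.4, 0, 0, 0, 0],
    [0.4, -40, 0, 0, 0],
    [0.4, -50, 0, 0, 0],
    [0.4, -50, 0, 0, 0],
    [0.4, 0, 0, 30, 0],
    [0.4, 0, 0, 45, 0],
  ],
)

```text
t: 45.7
eef_pos: [474.4, 101.3, 329.0]
tcp_rot: [1.671, 1.568, 0.106]
ft_force: [-0.1, 0.3, -0.1]
opening: 0.603
```

Call:
apply_moves(
  increments=[
    [0.4, 0, 0, 45, 0],
    [0.4, 0, 0, 45, 0],
    [0.4, 0, 0, 45, 0],
    [0.4, 0, 0, 45, 0],
    [0.4, 0, 0, 45, 0],
    [0.4, 0, 0, 45, 0],
    [0.4, 0, 0, 45, 0],
    [0.4, 0, 0, 45, 0],
    [0.4, 0, 0, 45, 0],
    [0.4, 0, 0, 0, 0],
  ],
)

```text
t: 46.7
eef_pos: [475.1, -308.6, 326.7]
tcp_rot: [-0.941, 1.57, -2.513]
ft_force: [-0.7, 0.5, 0.0]
opening: 0.597
```

Run:
```python
from h import *
st(); c=cam("top"); s=cam("scene"); dump(c,"topE"); dump(s,"sceneE")
a=cv2.resize(c["pixels"][190:330,80:380],(800,373),interpolation=cv2.INTER_CUBIC); b=s["pixels"][255:480,:][:,100:640]
k=np.zeros((600,800,3),np.uint8);k[:373]=a;k[373:598,:540]=b; cv2.imwrite("pics/e.png",k[...,::-1])
im=c["pixels"][258:290,135:172]; m=(im.max(2)<45).astype(np.uint8)
n,l,q,ce=cv2.connectedComponentsWithStats(m); i=1+q[1:,4].argmax(); print("knob",q[i],ray(c,[ce[i]+[135,258]],162).round(1))
c0=load("top0"); im=c0["pixels"][258:290,135:172]; m=(im.max(2)<45).astype(np.uint8)
n,l,q,ce=cv2.connectedComponentsWithStats(m); i=1+q[1:,4].argmax(); print("knob at start(locked)",q[i],ray(c0,[ce[i]+[135,258]],162).round(1))
```

```text
t 46.7 [ 475.1 -308.6  326.7] F [-0.7  0.5  0. ] op 0.597 heading -90.04 tilt [-1.    -0.001  0.   ]
knob [17  9 11  8 46] [[462.5 373.6 162. ]]
knob at start(locked) [17  9 11  8 60] [[463.2 374.5 162. ]]
```

View pics/e.png

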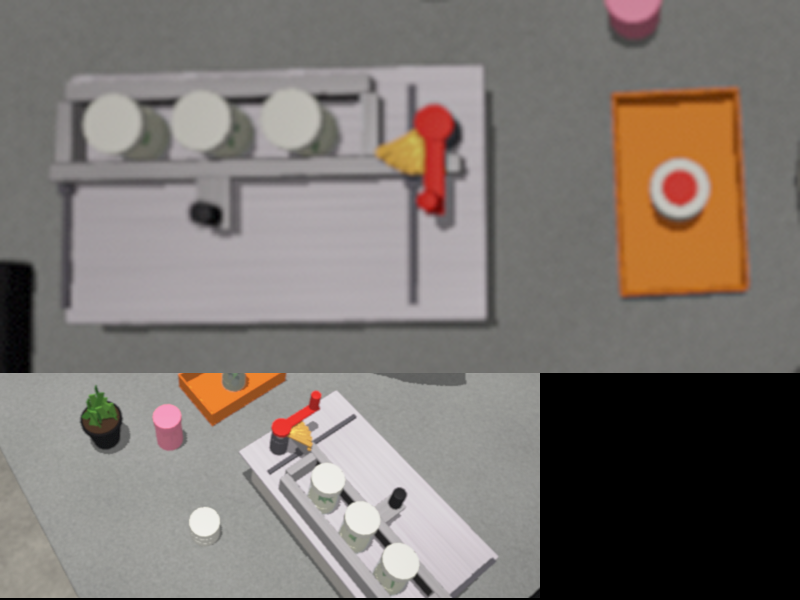

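The final view shows the bar drawn against the cheeks, lever along −x, three jars upright in the lane (112,122), (202,121), (292,121) and the bad jar upright in the tub (680,188). One numeric check of the lever angle against the start image, then hand in.

Run:
```python
from h import *
for n in ["top0","topE"]:
    c=load(n); im=cv2.cvtColor(c["pixels"],cv2.COLOR_RGB2HSV)[220:280,230:256]
    m=cv2.inRange(im,(0,150,90),(5,255,255))|cv2.inRange(im,(174,150,90),(180,255,255))
    k=max(cv2.findContours(m,0,2)[0],key=cv2.contourArea); M=cv2.moments(k); v=cv2.fitLine(k,cv2.DIST_L2,0,.01,.01).ravel()
    print(n,M["m10"]/M["m00"],M["m01"]/M["m00"],np.degrees(np.arctan2(v[1],v[0])))
```

```text
top0 13.190878378378379 27.131756756756758 86.17711
topE 12.324604473540644 27.69612656846699 -87.83651
```

```bash
python3 -c "
from h import *
env.job_done(); st()"
```

```text
the job is handed in; nothing more can be done
the job is handed in; nothing more can be done
```

The job is done and handed in at about 47 s of robot time. I turned the cam lever open and slid the clamp bar fully back. The three clean jars went into the lane and the one red-sticker jar into the tub. I then pushed the bar to its buffers and turned the lever back to its stop.

**Last checks:**
- **Jars:** the final pictures show the three clean jars upright in the lane and the contaminated jar upright near the middle of the tub.
- **Clamp bar:** the knob reads x = 462.5 mm. It read 463.2 mm when locked at the start and 452.8 mm when resting on the buffers, so the bar is drawn tight to within measurement error.
- **Bystanders:** the pot and spare lids stand in the final picture and were never touched. The spray bottle is not visible in it, but the arm stayed clear of it.

**One disagreement:** the lever ends about 6° further in the locking direction than in the first picture. It stopped hard with about 23 N on the grip. I take this to mean it was not quite at its stop at the start.

The force never showed more than about 30 N. No jar was seen to move on its own.

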